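Bolt the cabinet door shut

ROBOT

A 6-joint arm with a two-finger parallel gripper is mounted at the origin on the work surface. World frame = base frame: x ahead of the robot, y to its left, z up, the work surface at z = 0. Lengths are in mm, angles in rad, forces in N, time in s.
With the tool pointing down it reaches from about 300 to 775 mm from the base axis. Payload 14.6 kg.
Tool frame: the origin (TCP) lies midway between the tips of the shut fingers; the grasp point (between the pads) lies 19 mm behind it (manip.hold_point_z is the distance from the TCP to the grasp point, in mm); z points along the fingers, y is the direction in which the jaws open and shut (so a half turn about z gives the same grasp; the last joint's range is limited). The gripper opens to 94 mm and grips with 3 to 60 N. Pads are 16 mm wide; open, the fingers measure 119 mm over their backs; the gripper's body (75 mm by 177 mm) begins 78 mm behind the grasp point.
Start: joints at [-1.373, 0.3, 1.521, -0, 1.321, -0.067], TCP at [143.937, -530.821, 205.446] pointing down, gripper open.
Joint ranges: [-3.03, 3.03], [-0.79, 2.21], [0.23, 2.52], [-1.04, 4.18], [0, 3.07], [-2.55, 2.55]. Speed limits (rad/s): [2.22, 2.22, 2.57, 3.14, 3.14, 3.14].

INTERFACE

Orientations are given as [roll, pitch, yaw] about the fixed x, y, z axes, in that order (R = Rz(yaw) Ry(pitch) Rx(roll)).
In Python, from cell import manip gives the robot as it stands.
- The arm moves only by the shell command python3 -m crank 'ROWS' [OPENING] [FORCE]. ROWS is JSON, a list of rows, each an object with "offset": the shift along the world's x, y, z in m, a list of three; "spin": the turn about the world's z in degrees. In form: [{"offset": [dx, dy, dz], "spin": spin}, ...]. A call has exactly 8 rows; each row is the pose to reach, as a shift and turn from the pose measured when the call began; what a row does not reach only later rows make up. A row lasts 1/12 s, in which the tool goes at most 41.7 mm and 7.16 degrees, less where a joint would pass 70% of its speed; a pose out of reach is approached as far as the arm can. A call with a gripper value outside its range is refused whole. OPENING is the opening, from 0 (shut) to 1 (fully open), set as the call begins (- or left out, the last holds). The fingers move at their own pace and stop on an object; FORCE is the grip in N (left out, the last holds). Time passes only in rows, so rows that repeat a pose let the fingers close, or fill a call up. It gives the time, the measured TCP pose, the force and the opening at its end, in the units of the state.
- manip.read_state(): the state, without advancing time (a new reading comes with each control period).
- manip.camera(name): name is "scene" or "top" or "wrist"; returns a dict with "pixels" (420x560x3 uint8, red, green, blue), "fx", "fy", "cx", "cy" (pixels), "extrinsics" (4x4, takes a point from world to camera coordinates); the wrist camera has in their place "hand_eye" (4x4, takes a point from camera to tool coordinates, whose origin is the TCP and whose axes are the flange's). Camera axes: x right, y down, z forward; pixel columns grow to the right and rows downward; lengths in mm; the calibration is good to about 2 mm. A picture is of the moment at which its call begins: read the wrist's pose just before it. There is no depth.
- manip.sign_off(): hands the job in, once; it reports no verdict.
Trained networks look in a picture, given as the dict that the camera call returned (one of the last four; its "shot" number tells which), for a name from the list of things; names that differ only in an ending like _2 or _b are one class to them, and where a whole thing is asked for, a point or a joint stands for the part that bears it (a point fixed in the world has none). Each returns a list of dicts, best first, with "conf" (0 to 1); they miss things now and then, are a little off and sometimes report something else, mostly with a low value. They report only what shows in the picture. A call takes as long as a camera call.
- manip.search_frame(picture, name): "location" ([x, y, z] in mm, in world coordinates, good to about 4 mm: the middle of the surface that is visible of it).
- manip.masks_of(picture, name): "mask" (420x560 bool, what is visible of it).
The state is a dict: "clock": time; "joints": joint angles; "qd": joint speeds; "effort": joint torques, N m; "eef_pos": TCP position; "eef_rot": TCP orientation; "wrist_force": force on the tool from outside, world axes, zero at the start; "moment": the same for the moment, N m; "finger_gap": finger opening in mm.
Only numpy, scipy, OpenCV 4.12 (cv2) and the standard library are available. Lean on these libraries where they do the work, as an engineer would, in place of code of your own. Each camera call takes 0.05 s, during which the arm holds its last target. There are 200 camera calls.

TASK

The finished little cabinet lies on its back on the bench and its door stands proud on a springy seal, so its barrel bolt sits too high for the keeper, whose loop has been clamped at a height nobody has measured. Hold the door pressed down at the bolt just far enough to line up, feeling for the keeper with the tip, and slide the bolt fully home through it; then turn its knob down sideways into the notch of the barrel so that it is locked, and let go. Never ram the keeper, and leave the cup, the bowl and the screwdriver where they are.

Things in the scene. Friction and masses are not known exactly. Their poses are not given: they have to be found in the camera images.
- cabinet: small grey wooden wall cabinet with brass beading and tan hide panels, lying on its back, fixed: 360 (x) by 420 (y) by 130 mm high. Origin: centre of its underside; z up. Its top is the face frame, 50 mm wide, with the inset door (254 by 314 mm, 18 thick). The door hinges upward about a line along x at y = +158 mm; free edge at y = -158. The bolt lies on the door at x = 0 and shoots toward -y
- seal: springy rubber strip inside the frame, hidden under the door's free edge (origin: middle of its top). It holds the door up, so that the bolt's tip is 2 to 15 mm too high for the keeper's bore. Pressing straight down on the knob lowers the tip about 1 mm per newton, until the door lands on a rigid ledge about 6 mm below flush, too low for the bore. Let go, and it springs up unless bolted
- knob_grip (a point): centre of the head of the bolt's knob: round, brass, 14 mm across, 18 mm tall, on a 6 mm stem that stands up through the slot of the barrel. Head centre 31 mm from the bolt's axis, 46 mm above the door's face; the barrel's lips are 23 mm above that face and 17 mm wide over both. Can be pinched from above. Frame: z from the bolt's axis out along the stem, -y the way the bolt shoots
- bolt (a joint): how far the brass bolt (10 mm round rod) is slid toward the keeper, in m: 0 drawn back, 0.0415 its end stop; fully home from 0.038. About 3 N of friction; stays where it is left. At 0.020 the tip meets the keeper's mouth; it goes on only while the door is held pressed to the right height, within about 0.8 mm either way, found by feel
- knob (a joint): turn of the knob about the bolt's axis, in rad: 0 upright, growing as its head goes over toward the cabinet's +x side, 1.2 fully down. The slot keeps it upright (within 0.2) until the bolt is home; there a 10.6 mm wide notch in the barrel's +x lip lets it turn. About 1 N at the head turns it, and it stays where it is left
- bolt_tip (a point): centre of the flat end of the bolt's tip, on the bolt's axis, 70 mm toward -y of the knob's stem. With the bolt home it stands about 5 mm out of the keeper's far side
- keeper: brass keeper mount screwed on the face frame, fixed: two cheeks, 27 mm over both, and a square loop clamped between them by screws in upright slots. Origin: centre of the loop's bore at mid slot, 15 mm above the frame; axes as the cabinet's. The loop's true height is anywhere from 5 mm below to 4 above that. Bore along y, 16 mm long (mouth y = +8), 12.4 wide, 11.6 high. Over 25 N on it is ramming
- cup: small loose brass cup, 38 mm across and 38 mm high, standing on the face frame about 115 mm from the keeper toward the cabinet's +x; origin at the centre of its foot; leave alone
- bowl: loose brass bowl, 120 mm across and 45 mm high, on the bench; origin at the centre of its foot; leave alone
- screwdriver: loose screwdriver, 200 mm long, lying on the bench beside the cabinet; leave alone

How it is judged:
By the outcome, as a careful person would: the job done as asked, in the order asked, and still so for the second after the job is handed in, with the robot touching nothing.
It also fails if it takes over 72 s, if anything falls off the work surface, if the arm or the gripper's body presses on something with over 40 N, if the wrist force passes 120 N, or if a joint passes its speed limit or range.

## Working session

There is one attempt and no reset: what is moved stays moved. The work goes in short steps, Python scripts to look and compute and a shell command to move; the robot and the scene stay as the last step left them, time stands still between calls to the robot, and variables do not carry over. Pictures are saved under pics/ and viewed, about 8 in all and at most 12, crops included, and the job is handed in when it is done.

```bash
mkdir -p pics; cat > h.py <<'E'
from cell import manip
import numpy as np, cv2
def shot(n,f=None):
    p=manip.camera(n)
    if f: cv2.imwrite('pics/'+f,np.ascontiguousarray(p['pixels'][:,:,::-1]))
    return p
E
python3 - <<'E'
from h import *
s=manip.read_state();print(s['eef_pos'],s['eef_rot'],s['wrist_force'],s['finger_gap'],s['clock'])
ps=[]
for n in['scene','top']:
    p=shot(n,n+'0.png');ps.append(p['pixels'])
    for k in['cabinet','knob_grip','keeper','bolt_tip','cup','bowl','screwdriver']:
        r=manip.search_frame(p,k);print(n,k,[(np.round(a['location']),round(a['conf'],2)) for a in r[:2]])
E
```

```text
[ 143.876345   -530.5745564   204.88528026] [-3.14043095e+00 -6.23815278e-05  2.64791186e-01] [ 0.55349657 -0.18295714  0.13734921] 94.12027731289169 0.0
scene cabinet [(array([567., 163., 129.]), 0.58)]
scene knob_grip []
scene keeper []
scene bolt_tip [(array([490.,  25., 154.]), 0.74)]
scene cup [(array([ 562., -111.,  155.]), 0.89), (array([491.,  22., 158.]), 0.24)]
scene bowl [(array([ 483., -260.,   38.]), 0.6)]
scene screwdriver []
top cabinet [(array([490.,  96., 131.]), 0.65)]
top knob_grip [(array([488.,  17., 190.]), 0.4)]
top keeper [(array([451., -77., 161.]), 0.61), (array([ 566., -113.,  146.]), 0.41)]
top bolt_tip [(array([483.,  17., 157.]), 0.76)]
top cup [(array([ 567., -113.,  146.]), 0.92)]
top bowl [(array([ 490., -217.,   19.]), 0.66), (array([485.,  12., 157.]), 0.22)]
top screwdriver [(array([ 285., -140.,   23.]), 0.72)]
```

```bash
python3 -c "
import cv2,numpy as np
a=cv2.imread('pics/scene0.png');b=cv2.imread('pics/top0.png')
cv2.imwrite('pics/both.png',cv2.resize(np.vstack([a,b]),(448*1,672))[:600] if 0 else cv2.resize(np.hstack([a,b]),(800,300)))"
```

```text
(no output)
```

View pics/top0.png

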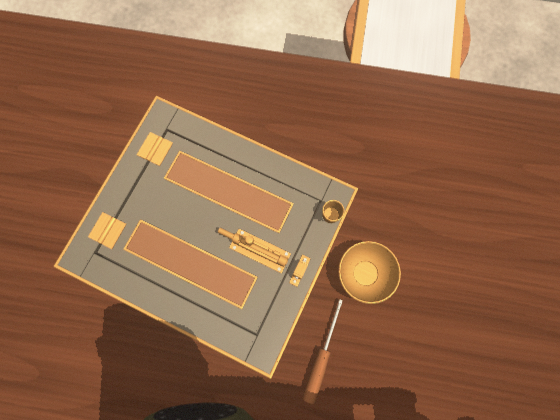

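The top view shows the cabinet with corners near (157,97), (357,189), (272,377) and (56,266). The bolt is around (255,247) with its knob near (247,239), the keeper near (300,269) and the cup at (333,211). I'll compute the cabinet's pose from the corners.

```bash
cat >> h.py <<'E'
def ray(p,u,v,z,T=None):
    E=p['extrinsics'] if T is None else np.linalg.inv(T)
    R,t=E[:3,:3],E[:3,3];c=-R.T@t
    d=R.T@np.array([(u-p['cx'])/p['fx'],(v-p['cy'])/p['fy'],1]);return c+d*(z-c[2])/d[2]
E
python3 - <<'E'
from h import *
p=shot('top')
C=[ray(p,*q,130)[:2] for q in[(157,97),(357,189),(272,377),(56,266)]]
print(np.round(C),[np.linalg.norm(C[i]-C[i-1]).round() for i in range(4)],np.mean(C,0))
w=C[1]-C[2];print('yaw from +x',np.arctan2(w[1],w[0]))
for i,j in((0,1),(3,2)):
    d=C[i]-C[j];print('yaw from y',np.arctan2(-d[0],d[1]))
w=C[0]-C[3];print(np.arctan2(w[1],w[0]))
print('knob',ray(p,247,239,190),'keeper',ray(p,300,269,150),'tip')
img=np.ascontiguousarray(p['pixels'][:,:,::-1])
a=cv2.resize(img[200:300,200:330],None,fx=6,fy=6,interpolation=cv2.INTER_CUBIC);cv2.imwrite('pics/c1.png',a)
E
```

```text
[[ 735.  244.]
 [ 617. -155.]
 [ 276.  -56.]
 [ 393.  344.]] [np.float64(356.0), np.float64(416.0), np.float64(355.0), np.float64(417.0)] [505.16574336  94.41641761]
yaw from +x -0.2811467538093485
yaw from y -0.28717515351160017
yaw from y -0.2850459738269401
-0.2846082448226416
knob [485.57695514  20.11815589 190.        ] keeper [455.70314478 -73.6711358  150.        ] tip
```

View pics/c1.png

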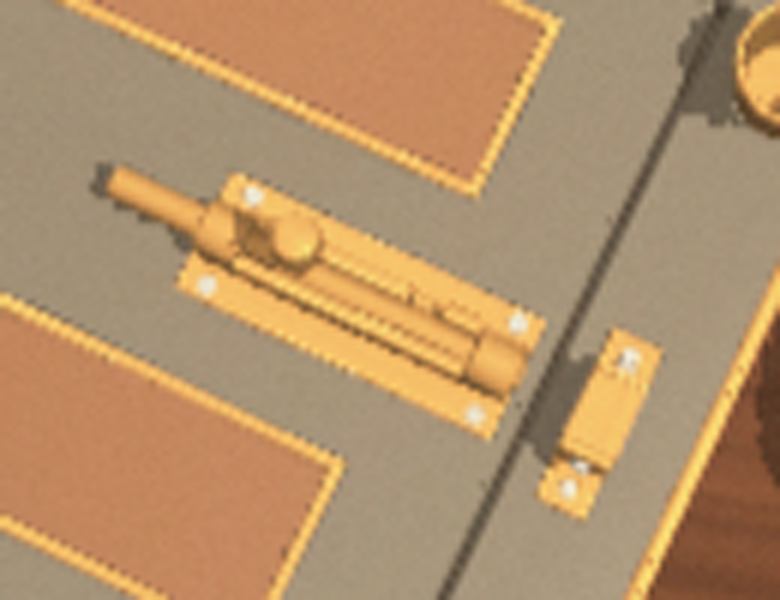

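The cabinet's yaw is about -0.284, so the bolt shoots along (-0.28,-0.96) and the cabinet's +x is (0.96,-0.28). The knob is near (484,18). I'll pinch it with the jaws opening along the bolt's axis, which needs a spin of about -31.5°.

```bash
python3 -m crank '[{"offset":[0.015,0.025,0.02],"spin":-2},{"offset":[0.035,0.055,0.04],"spin":-5},{"offset":[0.055,0.085,0.06],"spin":-8},{"offset":[0.075,0.12,0.075],"spin":-11},{"offset":[0.095,0.155,0.075],"spin":-14},{"offset":[0.115,0.185,0.075],"spin":-17},{"offset":[0.135,0.22,0.075],"spin":-20},{"offset":[0.15,0.25,0.075],"spin":-23}]' 0.6 30
python3 -m crank '[{"offset":[0.02,0.03,0],"spin":-3},{"offset":[0.04,0.06,0],"spin":-6},{"offset":[0.06,0.09,0],"spin":-8},{"offset":[0.08,0.12,0],"spin":-8},{"offset":[0.1,0.155,0],"spin":-8},{"offset":[0.12,0.185,0],"spin":-8},{"offset":[0.14,0.215,0],"spin":-8},{"offset":[0.15,0.24,0],"spin":-8}]'
```

```text
clock: 1.52
eef_pos: [294.7, -278.8, 280.6]
eef_rot: [3.141, -0.001, -0.139]
wrist_force: [1.2, -0.7, 0.3]
finger_gap: 56.1
clock: 2.18
eef_pos: [445.9, -36.6, 280.6]
eef_rot: [3.142, -0.001, -0.278]
wrist_force: [-0.1, -1.2, 0.1]
finger_gap: 56.6
```

```bash
cat >> h.py <<'E'
from scipy.spatial.transform import Rotation as Ro
def wT(p,s):
    T=np.eye(4);T[:3,:3]=Ro.from_euler('xyz',s['eef_rot']).as_matrix();T[:3,3]=s['eef_pos'];return T@p['hand_eye']
E
python3 - <<'E'
from h import *
s=manip.read_state();p=shot('wrist','w1.png');T=wT(p,s)
print(p['hand_eye'].round(2).tolist())
for k in['knob_grip','keeper','bolt_tip']:
    print(k,[(np.round(a['location'],1),round(a['conf'],2)) for a in manip.search_frame(p,k)[:2]])
    for m in manip.masks_of(p,k)[:1]:
        v,u=np.nonzero(m['mask']);print('mask',u.mean(),v.mean(),u.min(),u.max(),v.min(),v.max(),m['conf'],ray(p,u.mean(),v.mean(),190,T).round(1))
t=shot('top')
print([(np.round(a['location'],1),round(a['conf'],2)) for a in manip.search_frame(t,'knob_grip')[:2]])
E
```

```text
[[-0.0, -0.97, -0.26, 75.1], [1.0, -0.0, 0.0, -0.09], [-0.0, -0.26, 0.97, -179.41], [0.0, 0.0, 0.0, 1.0]]
knob_grip [(array([482.5,  15.1, 185.9]), 0.7), (array([ 566. , -116.3,  149.6]), 0.35)]
mask 206.30769230769232 183.9049773755656 197 215 177 191 0.69 [484.8  17.1 190. ]
keeper [(array([455.6, -73.4, 156.3]), 0.76)]
mask 313.58930602957906 176.56200227531286 304 323 151 203 0.61 [466.1 -70.9 190. ]
bolt_tip [(array([480. ,  14.3, 155.3]), 0.59)]
mask 212.65685279187818 181.17664974619288 151 272 175 191 0.57 [485.5  11.2 190. ]
[]
```

View pics/w1.png

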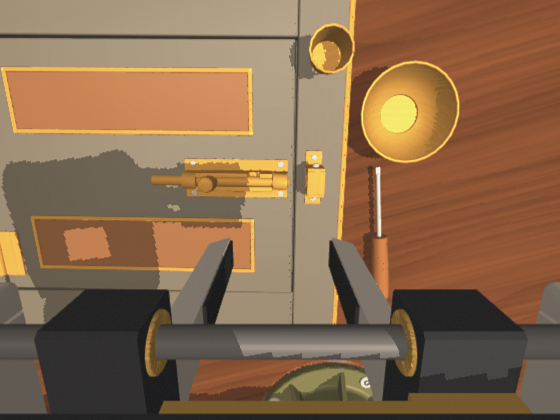

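The bolt runs parallel to the image's u axis, so the jaws are aligned. The knob head is at (206,184), about (483,16,186), with nothing in the way. Next I'll move over it and descend.

```bash
python3 -m crank '[{"offset":[0.01,0.015,0],"spin":0},{"offset":[0.022,0.032,-0.01],"spin":-0.3},{"offset":[0.032,0.046,-0.025],"spin":-0.3},{"offset":[0.037,0.053,-0.04],"spin":-0.3},{"offset":[0.037,0.053,-0.06],"spin":-0.3},{"offset":[0.037,0.053,-0.07],"spin":-0.3},{"offset":[0.037,0.053,-0.07],"spin":-0.3},{"offset":[0.037,0.053,-0.07],"spin":-0.3}]' 0.45
python3 - <<'E'
from h import *
s=manip.read_state();p=shot('wrist','w2.png');T=wT(p,s)
for m in manip.masks_of(p,'knob_grip')[:1]:
    v,u=np.nonzero(m['mask']);print('mask',u.mean(),v.mean(),u.min(),u.max(),v.min(),v.max(),m['conf'],ray(p,u.mean(),v.mean(),188,T).round(1))
q=shot('scene','s2.png')
cv2.imwrite('pics/w2s.png',np.vstack([cv2.imread('pics/w2.png')[60:360],cv2.imread('pics/s2.png')[120:420]]))
E
```

```text
clock: 3.3
eef_pos: [481.4, 12.8, 211.3]
eef_rot: [3.141, -0.001, -0.286]
wrist_force: [-0.4, -0.3, -0.6]
finger_gap: 42.2
mask 271.3492462311558 233.34924623115577 261 281 221 245 0.67 [485.8  17.9 188. ]
```

View pics/w2s.png

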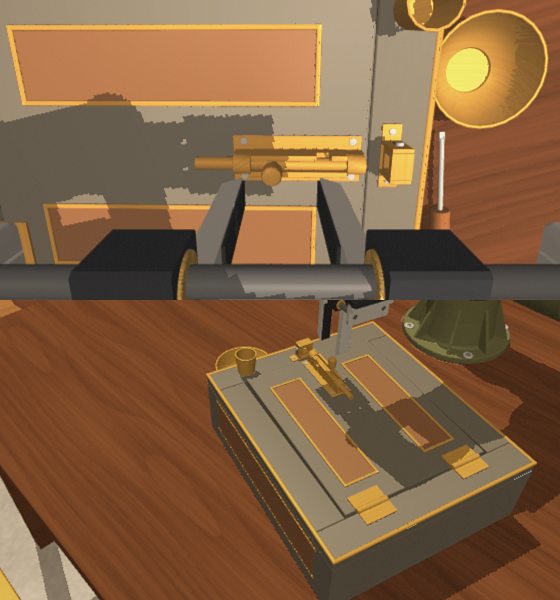

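The knob at (271,293 in the full frame) sits between the fingers, at about (485,17.5). I'll centre on it and go down.

```bash
python3 -m crank '[{"offset":[0.003,0.0045,0],"spin":0},{"offset":[0.003,0.0045,-0.008],"spin":0},{"offset":[0.003,0.0045,-0.016],"spin":0},{"offset":[0.003,0.0045,-0.024],"spin":0},{"offset":[0.003,0.0045,-0.032],"spin":0},{"offset":[0.003,0.0045,-0.038],"spin":0},{"offset":[0.003,0.0045,-0.039],"spin":0},{"offset":[0.003,0.0045,-0.039],"spin":0}]'
python3 -c "
from h import *
print(manip.read_state()['eef_pos'])
p=shot('wrist','w3.png');cv2.imwrite('pics/w3c.png',cv2.resize(cv2.imread('pics/w3.png')[180:420,140:440],None,fx=2,fy=2))"
```

```text
clock: 4.12
eef_pos: [484.6, 17.5, 172.5]
eef_rot: [3.142, -0.002, -0.286]
wrist_force: [-0.3, -0.8, 0.2]
finger_gap: 42.6
[484.64863408  17.50499944 172.53655089]
```

View pics/w3c.png

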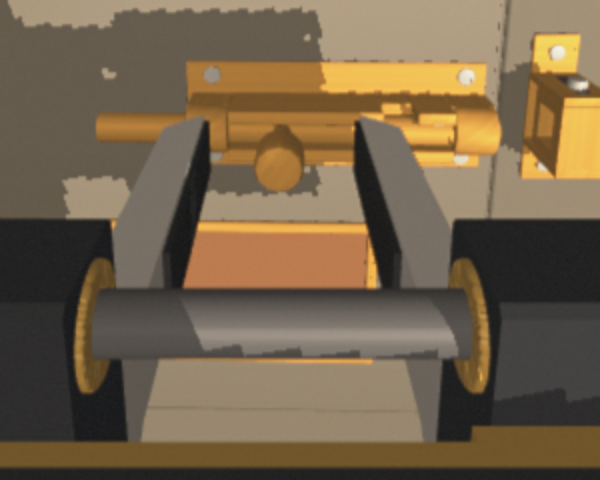

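The knob stands between the pads, with its head spanning about (278,128–190) in the crop and the tips at about row 118. Closing now.

```bash
python3 -m crank '[{"offset":[0,0,0],"spin":0},{"offset":[0,0,0],"spin":0},{"offset":[0,0,0],"spin":0},{"offset":[0,0,0],"spin":0},{"offset":[0,0,0],"spin":0},{"offset":[0,0,0],"spin":0},{"offset":[0,0,0],"spin":0},{"offset":[0,0,0],"spin":0}]' 0 40
```

```text
clock: 4.83
eef_pos: [484.9, 17.5, 173.0]
eef_rot: [-3.141, -0.003, -0.286]
wrist_force: [0.7, 0.7, -2.0]
finger_gap: 12.8
```

```bash
python3 -m crank '[{"offset":[-0.0006,-0.002,0],"spin":0},{"offset":[-0.0012,-0.004,0],"spin":0},{"offset":[-0.0018,-0.006,0],"spin":0},{"offset":[-0.0024,-0.008,0],"spin":0},{"offset":[-0.003,-0.010,0],"spin":0},{"offset":[-0.0035,-0.012,0],"spin":0},{"offset":[-0.0042,-0.0144,0],"spin":0},{"offset":[-0.0042,-0.0144,0],"spin":0}]'
```

```text
clock: 5.5
eef_pos: [480.5, 2.6, 173.0]
eef_rot: [3.141, -0.003, -0.286]
wrist_force: [-0.0, -0.5, 1.3]
finger_gap: 13.0
```

```bash
python3 -m crank '[{"offset":[-0.0003,-0.001,0],"spin":0},{"offset":[-0.0006,-0.002,0],"spin":0},{"offset":[-0.0009,-0.003,0],"spin":0},{"offset":[-0.001,-0.0035,0],"spin":0},{"offset":[-0.001,-0.0035,0],"spin":0},{"offset":[-0.001,-0.0035,0],"spin":0},{"offset":[-0.001,-0.0035,0],"spin":0},{"offset":[-0.001,-0.0035,0],"spin":0}]'
python3 -m crank '[{"offset":[-0.0002,-0.0005,0],"spin":0},{"offset":[-0.0003,-0.001,0],"spin":0},{"offset":[-0.0003,-0.001,0],"spin":0},{"offset":[-0.0003,-0.001,0],"spin":0},{"offset":[-0.0003,-0.001,0],"spin":0},{"offset":[-0.0003,-0.001,0],"spin":0},{"offset":[-0.0003,-0.001,0],"spin":0},{"offset":[-0.0003,-0.001,0],"spin":0}]'
```

```text
clock: 6.17
eef_pos: [479.9, 0.5, 173.1]
eef_rot: [-3.139, -0.003, -0.286]
wrist_force: [4.1, 14.1, -0.2]
finger_gap: 12.6
clock: 6.83
eef_pos: [479.9, 0.6, 173.2]
eef_rot: [-3.137, -0.003, -0.285]
wrist_force: [4.0, 11.2, -1.7]
finger_gap: 12.8
```

Contact at y≈0.5 with about 14 N. From here I'll lower the door step by step with a light forward push, watching for the tip to enter.

```bash
python3 -m crank '[{"offset":[0,0.0002,-0.0003],"spin":0},{"offset":[0,0.0002,-0.0006],"spin":0},{"offset":[0,0.0002,-0.0009],"spin":0},{"offset":[0,0.0002,-0.0012],"spin":0},{"offset":[0,0.0002,-0.0012],"spin":0},{"offset":[-0.0002,-0.0005,-0.0012],"spin":0},{"offset":[-0.0002,-0.0007,-0.0012],"spin":0},{"offset":[-0.0002,-0.0007,-0.0012],"spin":0}]'
```

```text
clock: 7.5
eef_pos: [480.0, 0.7, 172.2]
eef_rot: [-3.135, -0.004, -0.285]
wrist_force: [2.3, 10.2, 3.0]
finger_gap: 12.8
```

```bash
python3 -m crank '[{"offset":[0,0.0002,-0.0003],"spin":0},{"offset":[0,0.0002,-0.0006],"spin":0},{"offset":[0,0.0002,-0.0009],"spin":0},{"offset":[0,0.0002,-0.001],"spin":0},{"offset":[0,0.0002,-0.001],"spin":0},{"offset":[-0.0002,-0.0005,-0.001],"spin":0},{"offset":[-0.0002,-0.0007,-0.001],"spin":0},{"offset":[-0.0002,-0.0007,-0.001],"spin":0}]'
```

```text
clock: 8.17
eef_pos: [480.1, 0.5, 171.6]
eef_rot: [-3.133, -0.004, -0.285]
wrist_force: [1.1, 9.1, 4.8]
finger_gap: 13.0
```

```bash
python3 -m crank '[{"offset":[0,0.0002,-0.0003],"spin":0},{"offset":[0,0.0002,-0.0006],"spin":0},{"offset":[0,0.0002,-0.0009],"spin":0},{"offset":[0,0.0002,-0.0012],"spin":0},{"offset":[0,0.0002,-0.0012],"spin":0},{"offset":[-0.0002,-0.0005,-0.0012],"spin":0},{"offset":[-0.0002,-0.0007,-0.0012],"spin":0},{"offset":[-0.0002,-0.0007,-0.0012],"spin":0}]'
```

```text
clock: 8.83
eef_pos: [479.8, -0.2, 170.4]
eef_rot: [-3.133, -0.004, -0.286]
wrist_force: [1.2, 3.4, 0.8]
finger_gap: 13.0
```

```bash
python3 -m crank '[{"offset":[0,0.0002,-0.0003],"spin":0},{"offset":[0,0.0002,-0.0006],"spin":0},{"offset":[0,0.0002,-0.0009],"spin":0},{"offset":[0,0.0002,-0.0012],"spin":0},{"offset":[0,0.0002,-0.0012],"spin":0},{"offset":[-0.0002,-0.0005,-0.0012],"spin":0},{"offset":[-0.0002,-0.0007,-0.0012],"spin":0},{"offset":[-0.0002,-0.0007,-0.0012],"spin":0}]'
```

```text
clock: 9.5
eef_pos: [479.6, -0.9, 169.4]
eef_rot: [-3.133, -0.004, -0.286]
wrist_force: [-0.1, 2.8, 4.9]
finger_gap: 13.0
```

```bash
python3 -m crank '[{"offset":[0,0.0002,-0.0003],"spin":0},{"offset":[0,0.0002,-0.0006],"spin":0},{"offset":[0,0.0002,-0.0009],"spin":0},{"offset":[0,0.0002,-0.0012],"spin":0},{"offset":[0,0.0002,-0.0012],"spin":0},{"offset":[-0.0002,-0.0005,-0.0012],"spin":0},{"offset":[-0.0002,-0.0007,-0.0012],"spin":0},{"offset":[-0.0002,-0.0007,-0.0012],"spin":0}]'
```

```text
clock: 10.17
eef_pos: [479.7, -1.4, 168.8]
eef_rot: [-3.132, -0.005, -0.286]
wrist_force: [-0.2, 5.2, 10.2]
finger_gap: 12.7
```

Fy fell and y advanced at z≈170, so the tip entered there. I've since pressed a bit too low, so I'll ease up 0.7 mm and slide on.

```bash
python3 -m crank '[{"offset":[0,0,0.0004],"spin":0},{"offset":[0,0,0.0007],"spin":0},{"offset":[0,0,0.0007],"spin":0},{"offset":[-0.0003,-0.001,0.0007],"spin":0},{"offset":[-0.0006,-0.002,0.0007],"spin":0},{"offset":[-0.0008,-0.0025,0.0007],"spin":0},{"offset":[-0.0008,-0.0025,0.0007],"spin":0},{"offset":[-0.0008,-0.0025,0.0007],"spin":0}]'
```

```text
clock: 10.83
eef_pos: [478.9, -4.1, 169.5]
eef_rot: [-3.132, -0.005, -0.286]
wrist_force: [-0.4, 2.0, 4.4]
finger_gap: 12.7
```

Sliding freely now.

```bash
python3 -m crank '[{"offset":[-0.0003,-0.001,0],"spin":0},{"offset":[-0.0006,-0.002,0],"spin":0},{"offset":[-0.0009,-0.003,0],"spin":0},{"offset":[-0.0012,-0.004,0],"spin":0},{"offset":[-0.0015,-0.005,0],"spin":0},{"offset":[-0.0018,-0.006,0],"spin":0},{"offset":[-0.002,-0.007,0],"spin":0},{"offset":[-0.002,-0.007,0],"spin":0}]'
```

```text
clock: 11.5
eef_pos: [476.8, -11.3, 169.4]
eef_rot: [-3.133, -0.005, -0.286]
wrist_force: [-1.0, 2.1, 4.8]
finger_gap: 12.8
```

```bash
python3 -m crank '[{"offset":[-0.0003,-0.001,0],"spin":0},{"offset":[-0.0006,-0.002,0],"spin":0},{"offset":[-0.0009,-0.003,0],"spin":0},{"offset":[-0.0012,-0.004,0],"spin":0},{"offset":[-0.0015,-0.005,0],"spin":0},{"offset":[-0.0017,-0.006,0],"spin":0},{"offset":[-0.0017,-0.006,0],"spin":0},{"offset":[-0.0017,-0.006,0],"spin":0}]'
```

```text
clock: 12.17
eef_pos: [475.0, -17.5, 169.4]
eef_rot: [-3.133, -0.005, -0.286]
wrist_force: [-1.4, 1.1, 5.6]
finger_gap: 12.7
```

```bash
python3 -m crank '[{"offset":[-0.0002,-0.0006,0],"spin":0},{"offset":[-0.0004,-0.0012,0],"spin":0},{"offset":[-0.0005,-0.0018,0],"spin":0},{"offset":[-0.0006,-0.002,0],"spin":0},{"offset":[-0.0006,-0.002,0],"spin":0},{"offset":[-0.0006,-0.002,0],"spin":0},{"offset":[-0.0006,-0.002,0],"spin":0},{"offset":[-0.0006,-0.002,0],"spin":0}]'
```

```text
clock: 12.83
eef_pos: [474.4, -19.5, 169.4]
eef_rot: [-3.133, -0.005, -0.286]
wrist_force: [-0.6, 2.7, 5.1]
finger_gap: 13.1
```

The bolt is at about 41 mm, which is home. Now I'll turn the knob toward the cabinet's +x, going partway first to feel for the notch, with a lighter grip.

```bash
python3 -m crank '[{"offset":[0,0,0],"spin":0},{"offset":[0.0015,-0.0004,0],"spin":0},{"offset":[0.003,-0.0009,-0.0002],"spin":0},{"offset":[0.0045,-0.0013,-0.0004],"spin":0},{"offset":[0.0059,-0.0017,-0.0006],"spin":0},{"offset":[0.0074,-0.0022,-0.001],"spin":0},{"offset":[0.0088,-0.0026,-0.0014],"spin":0},{"offset":[0.0088,-0.0026,-0.0014],"spin":0}]' 0 15
```

```text
clock: 13.5
eef_pos: [483.3, -22.1, 167.7]
eef_rot: [-3.133, -0.004, -0.286]
wrist_force: [-0.5, 3.1, 0.5]
finger_gap: 13.6
```

```bash
python3 -m crank '[{"offset":[0.0014,-0.0004,-0.0005],"spin":0},{"offset":[0.0028,-0.0008,-0.001],"spin":0},{"offset":[0.0041,-0.0012,-0.0017],"spin":0},{"offset":[0.0055,-0.0016,-0.0024],"spin":0},{"offset":[0.0068,-0.002,-0.0032],"spin":0},{"offset":[0.008,-0.0023,-0.004],"spin":0},{"offset":[0.0104,-0.003,-0.0059],"spin":0},{"offset":[0.0104,-0.003,-0.0059],"spin":0}]'
python3 -c "
from h import *
p=shot('wrist','w4.png');q=shot('scene','s4.png')
a=cv2.resize(p['pixels'][180:420,140:440,::-1],None,fx=1.25,fy=1.25);b=cv2.resize(q['pixels'][220:320,240:380,::-1],(420,300));cv2.imwrite('pics/v4.png',np.hstack([a,b]))"
```

```text
clock: 14.17
eef_pos: [494.3, -25.3, 161.7]
eef_rot: [-3.133, -0.005, -0.286]
wrist_force: [1.7, 2.5, 3.4]
finger_gap: 13.2
```

View pics/v4.png

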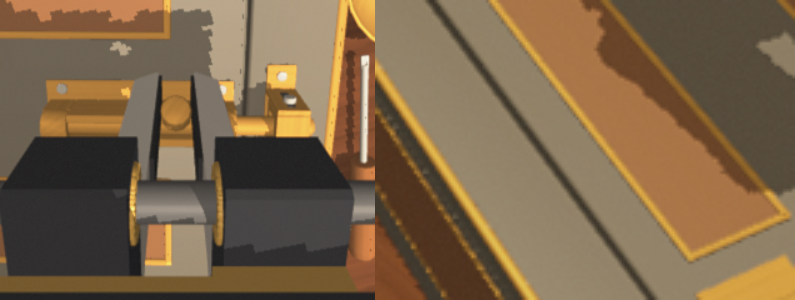

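The bolt runs through the keeper on the right of the crop, and the head at (177,112) stays between the pads. I'll finish the arc.

```bash
python3 -m crank '[{"offset":[0.0013,-0.0004,-0.0014],"spin":0},{"offset":[0.0025,-0.0007,-0.0028],"spin":0},{"offset":[0.0039,-0.0011,-0.0046],"spin":0},{"offset":[0.0052,-0.0015,-0.0065],"spin":0},{"offset":[0.0059,-0.0017,-0.0078],"spin":0},{"offset":[0.0066,-0.0019,-0.0092],"spin":0},{"offset":[0.0073,-0.0021,-0.0107],"spin":0},{"offset":[0.0079,-0.0023,-0.0122],"spin":0}]'
```

```text
clock: 14.93
eef_pos: [502.4, -27.8, 149.8]
eef_rot: [-3.133, -0.007, -0.286]
wrist_force: [3.3, -0.5, 5.5]
finger_gap: 13.2
```

```bash
python3 -m crank '[{"offset":[0.0003,0,-0.0008],"spin":0},{"offset":[0.0005,0,-0.0015],"spin":0},{"offset":[0.0005,0,-0.002],"spin":0},{"offset":[0.0005,0,-0.002],"spin":0},{"offset":[0.0005,0,-0.002],"spin":0},{"offset":[0.0005,0,-0.002],"spin":0},{"offset":[0.0005,0,-0.002],"spin":0},{"offset":[0.0005,0,-0.002],"spin":0}]'
```

```text
clock: 15.6
eef_pos: [503.2, -28.0, 148.0]
eef_rot: [-3.133, -0.007, -0.286]
wrist_force: [4.6, -2.5, 4.9]
finger_gap: 13.4
```

```bash
python3 -m crank '[{"offset":[0,0,0],"spin":0},{"offset":[0,0,0],"spin":0},{"offset":[0,0,0],"spin":0},{"offset":[0,0,0],"spin":0},{"offset":[0,0,0],"spin":0},{"offset":[0,0,0],"spin":0},{"offset":[0,0,0],"spin":0},{"offset":[0,0,0],"spin":0}]' 0.4
python3 -m crank '[{"offset":[0,0,0.01],"spin":0},{"offset":[0,0,0.02],"spin":0},{"offset":[0,0,0.035],"spin":0},{"offset":[0,0,0.05],"spin":0},{"offset":[0,0,0.065],"spin":0},{"offset":[0,0,0.08],"spin":0},{"offset":[-0.02,0,0.09],"spin":0},{"offset":[-0.04,0,0.09],"spin":0}]'
python3 -c "
from h import *
p=shot('wrist','w5.png');q=shot('scene','s5.png')
a=cv2.resize(p['pixels'][140:320,170:440,::-1],(600,400));b=q['pixels'][130:330,180:480,::-1];cv2.imwrite('pics/v5.png',np.vstack([a,np.pad(b,((0,0),(0,300),(0,0)))]))"
```

```text
clock: 16.27
eef_pos: [503.2, -28.0, 148.0]
eef_rot: [-3.133, -0.007, -0.286]
wrist_force: [-0.1, -0.5, 0.1]
finger_gap: 37.4
clock: 16.93
eef_pos: [463.6, -28.1, 240.8]
eef_rot: [-3.133, -0.011, -0.286]
wrist_force: [-0.1, -0.3, 0.6]
finger_gap: 37.5
```

View pics/v5.png

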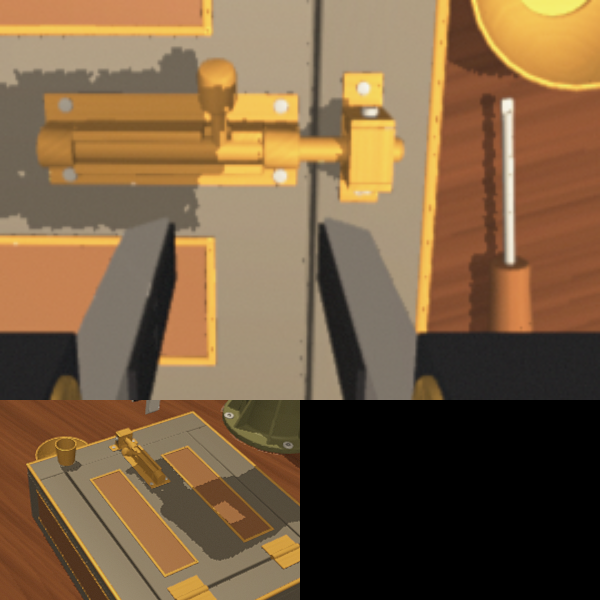

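The bolt passes through the keeper with its tip out beyond at (398,148). The knob lies over toward +x at (217,80), and the cup, bowl and screwdriver are in place. I'll check the turn angle by projecting the knob's geometry into the picture.

```bash
python3 - <<'E'
from h import *
s=manip.read_state();p=shot('wrist');T=np.linalg.inv(wT(p,s))
def pr(P):
    c=(T@np.append(P,1))[:3];u=p['fx']*c[0]/c[2]+p['cx'],p['fy']*c[1]/c[2]+p['cy'];return np.array([(u[0]-170)*600/270,(u[1]-140)*400/180]).round()
yw=-.285;X=np.array([np.cos(yw),np.sin(yw),0]);Z=np.array([0,0,1.])
A0=np.array([474.4,-19.5,148])
print('axis',pr(A0),'lips +x',pr(A0+8.5*X+8*Z))
for th in(.8,1.0,1.1,1.2):
    d=np.sin(th)*X+np.cos(th)*Z; n=np.cos(th)*X-np.sin(th)*Z
    print(th,'top centre',pr(A0+40*d),'bottom ctr',pr(A0+22*d),'far rim',pr(A0+40*d+7*n),pr(A0+40*d-7*n))
E
```

```text
axis [218. 133.] lips +x [216. 115.]
0.8 top centre [213.  69.] bottom ctr [215. 100.] far rim [213.  52.] [212.  85.]
1.0 top centre [214.  52.] bottom ctr [216.  90.] far rim [214.  39.] [213.  65.]
1.1 top centre [214.  45.] bottom ctr [216.  86.] far rim [215.  34.] [213.  56.]
1.2 top centre [215.  39.] bottom ctr [216.  83.] far rim [215.  30.] [214.  48.]
```

```bash
python3 -c "
import cv2
a=cv2.imread('pics/w5.png')[155:230,240:300];cv2.imwrite('pics/v6.png',cv2.resize(a,None,fx=8,fy=8,interpolation=cv2.INTER_CUBIC))"
```

```text
(no output)
```

View pics/v6.png

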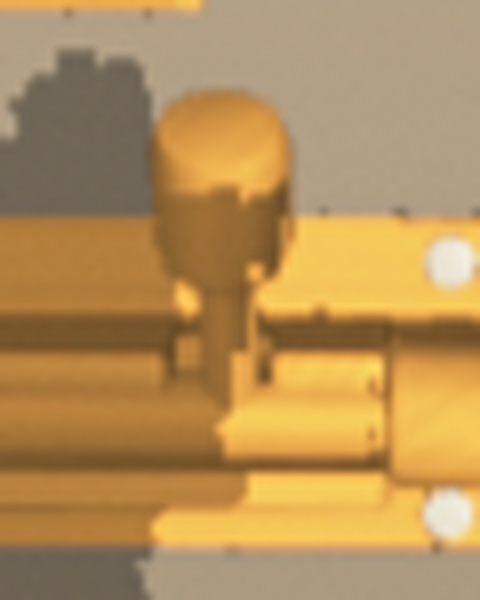

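By projection the knob is at about 0.95–1.1 rad, maybe short of fully down. I'll press the head lightly from above with shut fingers to seat it.

```bash
python3 -m crank '[{"offset":[0.015,0,0],"spin":0},{"offset":[0.03,0,0],"spin":0},{"offset":[0.0425,-0.001,0],"spin":0},{"offset":[0.0425,-0.001,0],"spin":0},{"offset":[0.0425,-0.001,-0.015],"spin":0},{"offset":[0.0425,-0.001,-0.035],"spin":0},{"offset":[0.0425,-0.001,-0.055],"spin":0},{"offset":[0.0425,-0.001,-0.06],"spin":0}]' 0 10
python3 -m crank '[{"offset":[0,0,-0.001],"spin":0},{"offset":[0,0,-0.002],"spin":0},{"offset":[0,0,-0.003],"spin":0},{"offset":[0,0,-0.004],"spin":0},{"offset":[0,0,-0.005],"spin":0},{"offset":[0,0,-0.006],"spin":0},{"offset":[0,0,-0.007],"spin":0},{"offset":[0,0,-0.008],"spin":0}]'
```

```text
clock: 17.75
eef_pos: [504.2, -28.8, 177.0]
eef_rot: [-3.134, -0.006, -0.286]
wrist_force: [-1.1, 0.5, -0.5]
finger_gap: 0.4
clock: 18.42
eef_pos: [504.3, -28.9, 169.1]
eef_rot: [-3.134, -0.006, -0.286]
wrist_force: [0.5, -0.1, 1.7]
finger_gap: 0.2
```

```bash
python3 -m crank '[{"offset":[0,0,-0.0005],"spin":0},{"offset":[0,0,-0.001],"spin":0},{"offset":[0,0,-0.0015],"spin":0},{"offset":[0,0,-0.002],"spin":0},{"offset":[0,0,-0.0025],"spin":0},{"offset":[0,0,-0.003],"spin":0},{"offset":[0,0,-0.003],"spin":0},{"offset":[0,0,-0.003],"spin":0}]'
```

```text
clock: 19.08
eef_pos: [504.6, -29.0, 166.8]
eef_rot: [-3.133, -0.007, -0.286]
wrist_force: [-1.1, -0.4, 10.0]
finger_gap: 0.7
```

```bash
python3 -m crank '[{"offset":[0,0,-0.0005],"spin":0},{"offset":[0,0,-0.001],"spin":0},{"offset":[0,0,-0.0015],"spin":0},{"offset":[0,0,-0.002],"spin":0},{"offset":[0,0,-0.002],"spin":0},{"offset":[0,0,-0.002],"spin":0},{"offset":[0,0,-0.002],"spin":0},{"offset":[0,0,-0.002],"spin":0}]'
```

```text
clock: 19.75
eef_pos: [504.9, -29.1, 166.1]
eef_rot: [-3.133, -0.009, -0.286]
wrist_force: [-4.1, -0.9, 16.5]
finger_gap: 0.9
```

The force rises firmly at z≈167, which matches a knob fully down (axis about 149 + 18). I'll lift off and do a final check.

```bash
python3 -m crank '[{"offset":[0,0,0.01],"spin":0},{"offset":[0,0,0.03],"spin":0},{"offset":[0,0,0.05],"spin":0},{"offset":[0,0,0.07],"spin":0},{"offset":[-0.01,0,0.08],"spin":0},{"offset":[-0.025,0,0.08],"spin":0},{"offset":[-0.0415,0,0.075],"spin":0},{"offset":[-0.0415,0,0.075],"spin":0}]' 0.4
python3 -c "
from h import *
print(manip.read_state()['eef_pos'])
p=shot('wrist','w7.png');a=cv2.resize(p['pixels'][140:320,170:440,::-1],(600,400));cv2.imwrite('pics/v7.png',a)"
```

```text
clock: 20.42
eef_pos: [461.4, -28.9, 240.7]
eef_rot: [-3.133, -0.007, -0.286]
wrist_force: [0.6, 0.7, 0.4]
finger_gap: 37.5
[461.43795292 -28.88545917 240.69661686]
```

View pics/v7.png

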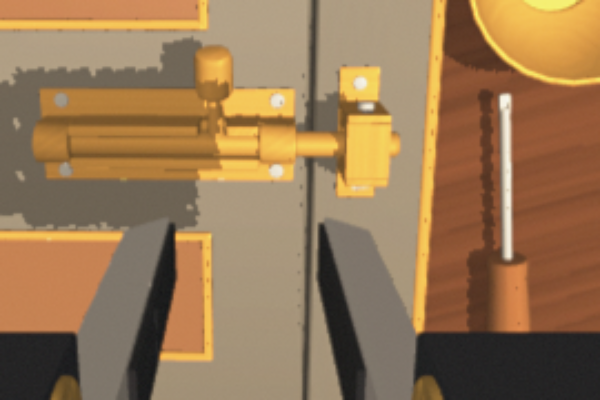

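The knob head went further over: its far rim moved from row 58 to row 45, and only about 5 rows of that is image shift. The bolt tip stands out past the keeper at (395,143), and the gripper is clear of everything.

```bash
python3 -c "
from cell import manip
print(manip.sign_off())"
```

```text
the job is handed in; nothing more can be done
None
```

The bolt is home through the keeper and its knob is turned down into the notch. I handed the job in at about 20 s of the 72 s allowed; no verdict was reported.

- **Finding the keeper:** I pinched the knob, slid the bolt until its tip touched the keeper, then lowered the door about 3 mm while pushing lightly. The tip slipped in there. The highest horizontal force read at the end of a move was about 15 N, under the 25 N limit.
- **Bolt:** by the arm's travel it went to about 41 mm, against 38 mm for fully home. The last picture shows the tip standing out past the keeper's far side.
- **Knob:** after the first turn and release, the picture suggested it was only about 0.95–1.1 rad over. I pressed the head down with shut fingers until it met a firm stop at about 16 N. The stop's height fits 1.2 rad, and the last picture shows the head further over.
- **Final state:** the wrist force was near zero and the gripper was clear of the cabinet. The bowl and screwdriver stayed where they were. The cup was last seen in place just before the final press on the knob, since the last picture did not include it.

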